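Fit the splined drive pulley on the stone polisher's spindle

ROBOT

A 7-joint arm with a two-finger parallel gripper is mounted at the origin on a cart in front of the work surface, level with it; the furniture and walls round the work are solid. World frame = base frame: x ahead of the robot, y to its left, z up, the work surface at z = 0. Lengths are in m, angles in rad, forces in N, time in s.
With the tool pointing down it reaches from about 0.35 to 0.9 m from the base axis. Payload 8.1 kg.
Tool frame: the origin (TCP) lies at the centre of the arm's flange, where the gripper is bolted on; the fingertips stand 178 mm ahead of it and the grasp point (between the pads) lies 159 mm ahead of it; z points along the fingers, y is the direction in which the jaws open and shut (so a half turn about z gives the same grasp; the last joint's range is limited). The gripper opens to 92 mm and grips with 3 to 60 N. Pads are 19 mm wide; open, the fingers measure 130 mm over their backs; the gripper's body (75 mm by 190 mm) begins 47 mm behind the grasp point.
Start: joints at [-1.339, 0.434, 0.025, 1.573, -0.012, 1.134, -0.075], TCP at [0.205, 0.59, 0.405] pointing down, gripper open.
Joint ranges: [-2.62, 2.62], [-0.44, 2.09], [-1.27, 1.32], [0.08, 2.57], [-1.32, 4.46], [0.12, 2], [-2.74, 2.74]. Speed limits (rad/s): [2.22, 2.22, 3.01, 3.01, 3.14, 3.14, 3.14].

INTERFACE

Orientations are given as a rotation vector (axis times angle).
In Python, from cell import arm, get_image, camera_model gives the robot as it stands. The module is installed in compiled form; this text tells all that it offers.
- The arm moves only by the shell command python3 -m pendant 'ROWS' [FORCE]. ROWS is JSON, a list that holds one entry, the list of rows, each a list of 7 numbers: the shift along the tool's x, y, z in mm, then the turn, a rotation vector about the tool's x, y, z in rad, then the closure, from -1 (fully open) to 1 (shut). In form: [[[x, y, z, rx, ry, rz, hand], ...]]. A call has 1 to 20 rows; each row is the pose to reach, as a shift and turn from the pose commanded when the call began, along the tool's axes at that moment; what a row does not reach only later rows make up. A row lasts 1/8 s, in which the tool goes at most 62.5 mm and 10.7 degrees, less where a joint would pass 70% of its speed; a pose out of reach is approached as far as the arm can. A call with a gripper value outside its range is refused whole. The fingers move at their own pace and stop on an object; FORCE is the grip in N (left out, the last holds). Time passes only in rows, so rows that repeat a pose let the fingers close. It gives the time, the measured TCP pose, the force and the opening at its end, in the units of the state.
- arm.observe(): the state, without advancing time (a new reading comes with each control period).
- get_image(name): name is "scene" or "top" or "wrist"; returns the picture (400x640x3 uint8, red, green, blue); there is no depth.
- camera_model(name): a dict with "fx", "fy", "cx", "cy" (pixels), "position" and "orientation" of the camera in the world; the wrist camera has in their place "T_tool_cam" (4x4, takes a point from camera to tool coordinates, whose origin is the TCP and whose axes are the flange's). Camera axes: x right, y down, z forward; pixel columns grow to the right and rows downward; lengths in m; the calibration is good to about 2 mm. A picture is of the moment at which its call begins: read the wrist's pose just before it. camera_model takes no time and is no camera call.
- arm.sign_off(): hands the job in, once; it reports no verdict.
The state is a dict: "clock": time; "joints": joint angles; "dq": joint speeds; "joint_efforts": joint torques, N m; "position": TCP position; "ee_rot": TCP orientation; "force": force on the tool from outside, world axes, zero at the start; "ft_torque": the same for the moment, N m; "width": opening from 0.0 (shut) to 1.0 (fully open).
Only numpy, scipy, OpenCV 4.12 (cv2) and the standard library are available. Lean on these libraries where they do the work, as an engineer would, in place of code of your own. Each camera call takes 0.05 s, during which the arm holds its last target.

TASK

Lift the drive pulley off its wooden parking stand and fit it on the upright splined shaft of the grey gear unit: rest it on the shaft, rock it back and forth under a light push until the teeth mesh, then push it down fully home on the shaft's collar and let go. Work gently: only light pushes and twists, stop turning as soon as the teeth catch, never force it when it does not go, and do not knock over or shift the other things on the table.

Things in the scene. Friction and masses are not known exactly. Their poses are not given: they have to be found in the camera images.
- pulley_hub (a point): Loose aluminium pulley, 0.28 to 0.46 kg, 52 mm high: round rim 80 mm across, 16 mm high at the bottom; above it a hexagonal hub, 42 mm across flats, from 16 to 52 mm above the underside. This point: on the axis, 34 mm above the underside (middle of the hub), z up. A hub flat (24 mm wide) faces the x axis and every 60 degrees from it. It starts upright on a round wooden stand 16 mm high.
- pulley_bore (a point): Centre of the pulley's underside, z up: the lower mouth of the bore, which is open at both ends. Six inner teeth, 4 mm wide, one at the middle of each hub flat, reach in to 11.2 mm from the axis and run from 2 to 30 mm above it. At the start the bore hangs loosely over the stand's plain dowel, 16 mm thick, which rises 24 mm above the stand: lift straight up.
- shaft_seat (a point): Centre of the upper face of the shaft's collar (52 mm across), on the shaft's axis, 66 mm above the table, z up. The pulley's underside rests on it when home. It belongs to the fixed grey gear unit (134 mm square over its feet, 58 mm high). Its axes do NOT show how far the shaft is turned: that is random, and must be felt or seen. The shaft turns stiffly (0.8 N m).
- shaft_tip (a point): Top of the shaft, on its axis, 32 mm above the collar. Six teeth, 6.4 mm wide, out to 14 mm from the axis (10 mm between them), stand from the collar to 20 mm above it; above them a plain pilot 19.6 mm thick, nose narrowing to 10 mm. An unmeshed pulley stops with its underside 18 mm above the collar; it slides down where its teeth lie midway between the shaft's, within 4 degrees, every 60 degrees.
- figure_1: bystander: small carved dark grey animal figure, 33x39x58, loose, on the right; origin: middle of its underside
- graver: bystander: engraving tool, a thin 134 mm rod with a bound red grip, 10 mm thick, lying loose in the middle; origin: middle of its underside
- pebble: bystander: pale green rounded stone, 26x55x17, lying loose near the left front edge; origin: middle of its underside
- dark_seal: bystander: dark mottled seal stone block, 35x36x68, standing loose behind the middle; origin: middle of its underside
Things that resemble listed ones, but are neither listed nor needed, are in the scene too. Of the things that look like the part that bears pulley_hub, the larger one is meant.

How it is judged:
By the outcome, as a careful person would: the job done as asked, in the order asked, and still so for the second after the job is handed in, with the robot touching nothing.
It also fails if it takes over 72 s, if anything falls off the work surface, if the arm or the gripper's body presses on something with over 40 N, if the wrist force passes 120 N, or if a joint passes its speed limit or range.

## Working session

There is one attempt and no reset: what is moved stays moved. The work goes in short steps, Python scripts to look and compute and a shell command to move; the robot and the scene stay as the last step left them, time stands still between calls to the robot, and variables do not carry over. Pictures are saved under pics/ and viewed, and the job is handed in when it is done.

```bash
mkdir -p pics; cat > h.py <<'E'
import numpy as np, cv2
from scipy.spatial.transform import Rotation as R
from cell import arm,get_image,camera_model
def save(n,f,crop=None,s=1):
    im=get_image(n); 
    cv2.imwrite('pics/raw_'+f+'.png',im[:,:,::-1])
    if crop: im=im[crop[1]:crop[3],crop[0]:crop[2]]
    if s!=1: im=cv2.resize(im,None,fx=s,fy=s,interpolation=cv2.INTER_CUBIC)
    cv2.imwrite('pics/'+f+'.png',im[:,:,::-1])
def campose(n,st=None):
    m=camera_model(n)
    if n=='wrist':
        st=st or arm.observe()
        T=np.eye(4);T[:3,:3]=R.from_rotvec(st['ee_rot']).as_matrix();T[:3,3]=st['position']
        T=T@np.array(m['T_tool_cam']);return m,T[:3,:3],T[:3,3]
    o=np.array(m['orientation'])
    Rm=o if o.shape==(3,3) else R.from_rotvec(o).as_matrix() if o.size==3 else R.from_quat(o).as_matrix()
    return m,Rm,np.array(m['position'])
def ray(n,u,v,z,st=None):
    m,Rm,p=campose(n,st)
    d=Rm@np.array([(u-m['cx'])/m['fx'],(v-m['cy'])/m['fy'],1])
    return p+d*(z-p[2])/d[2]
def proj(n,P,st=None):
    m,Rm,p=campose(n,st);c=Rm.T@(np.array(P)-p)
    return m['cx']+m['fx']*c[0]/c[2],m['cy']+m['fy']*c[1]/c[2]
E
python3 - <<'E'
from h import *
s=arm.observe();print(s)
for n in('scene','top','wrist'):print(n,camera_model(n))
save('scene','s0');save('top','t0')
E
```

```text
{'clock': 0.0, 'joints': array([-1.33857196,  0.43518882,  0.02496262,  1.57407924, -0.01159379,
        1.13397773, -0.07514386]), 'dq': array([ 7.15422569e-04, -1.11403028e-04,  2.24553995e-04, -2.84271476e-05,
        7.56543978e-04,  2.63373313e-04, -7.79984201e-04]), 'joint_efforts': array([ 1.14288876e-03, -6.67848158e+01,  9.85860229e-01, -3.14448345e+01,
       -6.03726762e-02,  4.31689317e-02,  1.65378033e-04]), 'position': array([0.20532839, 0.59006929, 0.40397276]), 'ee_rot': array([-5.23625581e-01, -3.09753112e+00,  2.36236776e-03]), 'force': array([-0.35562176,  0.23494094,  0.94915828]), 'ft_torque': array([ 0.02538196, -0.02613431, -0.00557161]), 'width': 1.0003351391098128}
scene {'fx': 402.16786716482056, 'fy': 402.16786716482056, 'cx': 317.11693262654023, 'cy': 200.7180390856849, 'position': array([ 1.20356484, -0.50619601,  0.62211304]), 'orientation': array([-1.92745076, -1.01198878,  0.59865245])}
top {'fx': 479.6400289928192, 'fy': 479.6400289928192, 'cx': 319.0237273264761, 'cy': 201.72515120743037, 'position': array([ 0.41881276, -0.04278277,  1.29178262]), 'orientation': array([-2.18996836,  2.20334679, -0.03586158])}
wrist {'fx': 341.0152108809685, 'fy': 341.0152108809685, 'cx': 317.09718129189474, 'cy': 199.38068396811775, 'T_tool_cam': array([[-4.40770629e-04, -9.50561826e-01, -3.10535055e-01,
         8.45260065e-02],
       [ 9.99999834e-01, -5.34397654e-04,  2.16424692e-04,
         3.54152771e-04],
       [-3.71674255e-04, -3.10534908e-01,  9.50561904e-01,
         1.84591697e-02],
       [ 0.00000000e+00,  0.00000000e+00,  0.00000000e+00,
         1.00000000e+00]])}
```

View pics/s0.png

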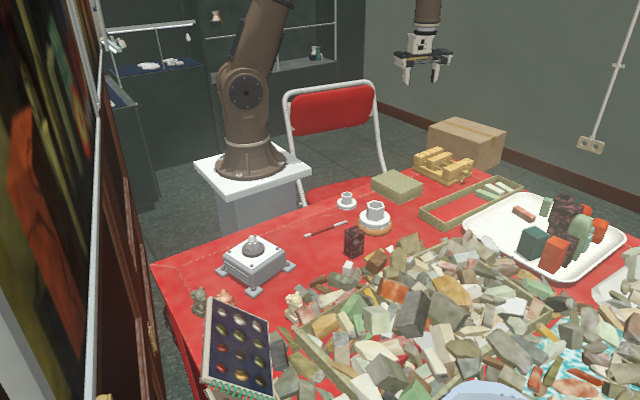

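View pics/t0.png

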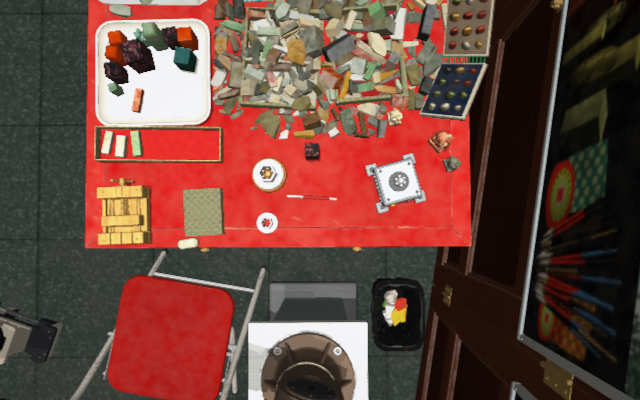

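The larger pulley is at top (268,174) and scene (375,215). The gear unit is at top (399,181), with the graver between them at (312,197) and the dark seal at (312,151). The small look-alike is at (266,223). I'll zoom in next.

```bash
python3 - <<'E'
from h import *
im=cv2.imread('pics/raw_t0.png')
a=cv2.resize(im[145:205,235:300],None,fx=6,fy=6,interpolation=cv2.INTER_CUBIC)
b=cv2.resize(im[150:215,365:435],None,fx=6,fy=6,interpolation=cv2.INTER_CUBIC)
H=max(a.shape[0],b.shape[0]);c=np.zeros((H,a.shape[1]+b.shape[1],3),np.uint8)
c[:a.shape[0],:a.shape[1]]=a;c[:b.shape[0],a.shape[1]:]=b
cv2.imwrite('pics/z0.png',c)
print(ray('top',268.5,174.5,.068),ray('top',400,181.5,.098))
# red excluded bright blob
hsv=cv2.cvtColor(im,cv2.COLOR_BGR2HSV)
m=((hsv[:,:,1]<60)&(hsv[:,:,2]>120)).astype(np.uint8)
n,l,st,ce=cv2.connectedComponentsWithStats(m)
for i in range(1,n):
    if st[i,4]>60 and 230<ce[i,0]<440 and 140<ce[i,1]<240: print(st[i],ce[i])
E
```

```text
[0.53960435 0.09626043 0.068     ] [ 0.51693323 -0.23509368  0.098     ]
[ 365  153   61   61 1865] [396.46112601 181.92868633]
[253 159  31  31 629] [268.063593   174.00158983]
[257 212  21  22 306] [266.96078431 222.5130719 ]
```

View pics/z0.png

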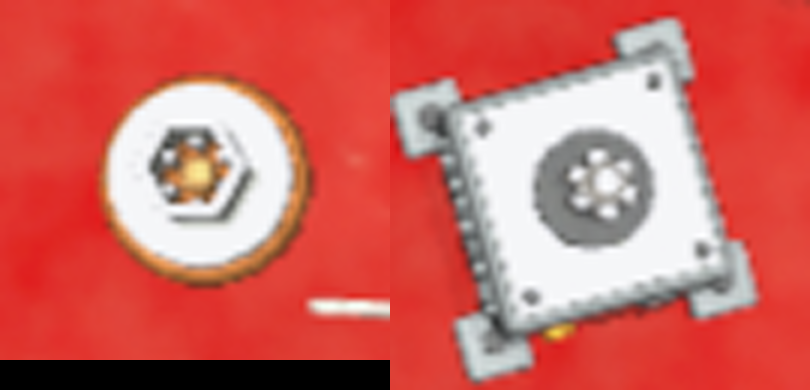

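```bash
cat >> h.py <<'E'
def down(yaw): # tool x at angle yaw in world, z down
    x=np.array([np.cos(yaw),np.sin(yaw),0]);z=np.array([0,0,-1.]);return np.column_stack([x,np.cross(z,x),z])
def goal(p,yaw,st=None):
    st=st or arm.observe();R0=R.from_rotvec(st['ee_rot']).as_matrix()
    d=R0.T@(np.array(p)-st['position'])*1000;r=R.from_matrix(R0.T@down(yaw)).as_rotvec()
    print('shift',d.round(1),'rot',r.round(4),'deg',np.degrees(np.linalg.norm(r)).round(1))
def yawnow(st=None):
    st=st or arm.observe();Rm=R.from_rotvec(st['ee_rot']).as_matrix();return np.arctan2(Rm[1,0],Rm[0,0])
E
python3 - <<'E'
from h import *
print(np.degrees(yawnow()));print(R.from_rotvec(arm.observe()['ee_rot']).as_matrix().round(3))
P=ray('top',268.06,174,.032);print(P)
S=ray('top',400,181.5,.098)
im=cv2.imread('pics/raw_t0.png')
# collar dark disc
g=cv2.cvtColor(im,cv2.COLOR_BGR2GRAY)
hsv=cv2.cvtColor(im,cv2.COLOR_BGR2HSV)
m=np.zeros_like(g);m[165:200,380:420]=((g>90)&(g<160)&(hsv[:,:,1]<60))[165:200,380:420]
n,l,st,ce=cv2.connectedComponentsWithStats(m)
for i in range(1,n):
    if st[i,4]>30:
        c=cv2.findContours((l==i).astype(np.uint8),0,2)[0][0];e=cv2.fitEllipse(c);print(st[i],e,ray('top',*e[0],.066))
for y in (0,90,-90,180): goal([P[0],P[1],.36],np.radians(y))
E
```

```text
160.81264959098917
[[-0.944  0.329 -0.   ]
 [ 0.329  0.944 -0.001]
 [-0.    -0.001 -1.   ]]
[0.54448841 0.10151005 0.032     ]
[389 172  20  19 228] ((398.3486328125, 181.3050537109375), (18.54638671875, 19.247777938842773), 23.396896362304688) [ 0.52009141 -0.2360356   0.066     ]
shift [-480.9 -349.9   44.6] rot [-1.0000e-04  2.0000e-03  2.8067e+00] deg 160.8
shift [-480.9 -349.9   44.6] rot [-1.1000e-03  1.0000e-03  1.2359e+00] deg 70.8
shift [-480.9 -349.9   44.6] rot [-1.1000e-03 -1.2000e-03 -1.9057e+00] deg 109.2
shift [-480.9 -349.9   44.6] rot [-1.400e-03 -1.000e-04 -3.349e-01] deg 19.2
```

```bash
python3 -m pendant '[[[-100,-73,0,0,0,-0.08,-1],[-200,-146,20,0,0,-0.16,-1],[-300,-218,30,0,0,-0.24,-1],[-400,-291,40,0,0,-0.33,-1],[-481,-350,44,0,0,-0.335,-1],[-481,-350,44,0,0,-0.335,-1],[-481,-350,44,0,0,-0.335,-1],[-481,-350,44,0,0,-0.335,-1],[-481,-350,44,0,0,-0.335,-1],[-481,-350,44,0,0,-0.335,-1],[-481,-350,44,0,0,-0.335,-1],[-481,-350,44,0,0,-0.335,-1]]]'
python3 - <<'E'
from h import *
s=arm.observe();print(s['position'],np.degrees(yawnow()),s['joints'].round(2))
save('wrist','w1')
E
```

```text
clock: 1.6
position: [0.5442, 0.1024, 0.3604]
ee_rot: [0.001, -3.141, -0.001]
force: [-0.5, 0.5, -0.7]
width: 1.001
[0.54417287 0.10241247 0.36039241] -179.9615041719602 [-0.41  0.36  0.17  1.82 -0.07  0.97  1.36]
```

View pics/w1.png

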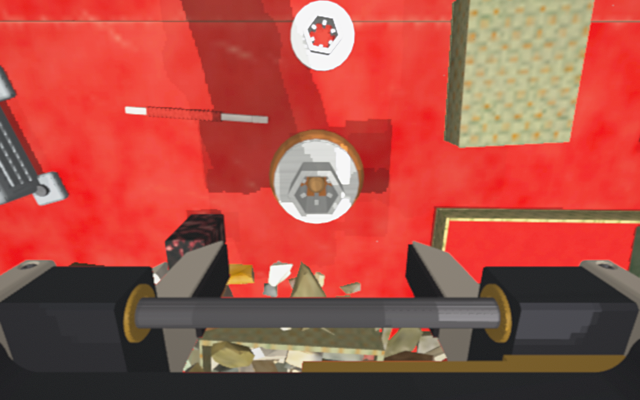

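```bash
python3 - <<'E'
from h import *
im=cv2.imread('pics/raw_w1.png')
cv2.imwrite('pics/w1z.png',cv2.resize(im[125:230,260:375],None,fx=5.5,fy=5.5,interpolation=cv2.INTER_CUBIC))
E
```

```text
(no output)
```

View pics/w1z.png

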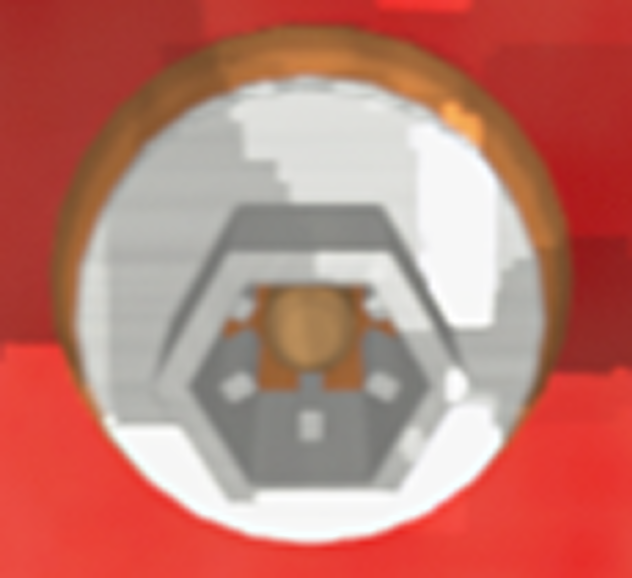

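```bash
cat > hex.py <<'E'
from h import *
E
python3 - <<'E'
from h import *
s=arm.observe()
V=np.array([(232,250),(388,250),(470,385),(395,490),(237,502),(155,385)],float)/5.5+[260,125]-.4
W=np.array([ray('wrist',u,v,.068,s)[:2] for u,v in V]);print(W.round(4))
c=W.mean(0);print('c',c,np.linalg.norm(W-c,axis=1))
for i in range(6):
    d=W[(i+1)%6]-W[i];print(np.degrees(np.arctan2(d[1],d[0]))%60,np.linalg.norm(d))
# rim extents
for p in [(77,315),(545,315),(312,542),(312,80)]:
    print(ray('wrist',p[0]/5.5+260-.4,p[1]/5.5+125-.4,.032,s))
print('proj top-cam centre', proj('wrist',[.5445,.1015,.068],s))
# seal etc
print(ray('top',312,151,.068),ray('top',312,197,0),ray('top',267,222,0.03))
E
```

```text
[[0.5236 0.0908]
 [0.5236 0.1141]
 [0.5447 0.127 ]
 [0.5619 0.1157]
 [0.5639 0.0911]
 [0.5448 0.0788]]
c [0.54373642 0.10292306] [0.02348672 0.0230646  0.02407384 0.02220169 0.02336498 0.02417769]
30.060404631017562 0.023330374521350426
31.27068041023171 0.024718950526470933
26.7706816789523 0.02050089884235573
34.68551456050639 0.024735232707861793
32.79814237909832 0.02274971196352339
30.330645950523575 0.02434060049345034
[0.54342059 0.06256456 0.032     ]
[0.54333986 0.14262603 0.032     ]
[0.58517455 0.10278694 0.032     ]
[0.503398 0.102734 0.032   ]
proj top-cam centre (np.float64(314.7911407938492), np.float64(194.32911954513656))
[ 0.59932322 -0.01552     0.068     ] [ 0.48464862 -0.01334186  0.        ] [0.41801936 0.10472881 0.03      ]
```

```bash
python3 - <<'E'
from h import *
goal([.5438,.1028,.215],np.radians(150))
E
```

```text
shift [ 1.000e-01 -2.000e-01  1.456e+02] rot [ 4.000e-04 -9.000e-04  5.254e-01] deg 30.1
```

```bash
python3 -m pendant '[[[0,0,30,0,0,0.15,-1],[0,0,60,0,0,0.3,-1],[0,0,90,0,0,0.45,-1],[0,0,110,0,0,0.525,-1],[0,0,125,0,0,0.525,-1],[0,0,135,0,0,0.525,-1],[0,0,142,0,0,0.525,-1],[0,0,145.5,0,0,0.525,-1],[0,0,145.5,0,0,0.525,-1]]]' 10
python3 - <<'E'
from h import *
s=arm.observe();print(s['position'],np.degrees(yawnow()),s['joints'].round(2))
save('wrist','w2')
E
```

```text
clock: 2.78
position: [0.5447, 0.1016, 0.2154]
ee_rot: [0.815, 3.034, 0.0]
force: [-0.3, 0.0, 0.6]
width: 0.999
[0.54472592 0.10157281 0.21536928] 149.9284190641733 [-0.45  0.56  0.24  1.95 -0.21  0.65  0.96]
```

View pics/w2.png

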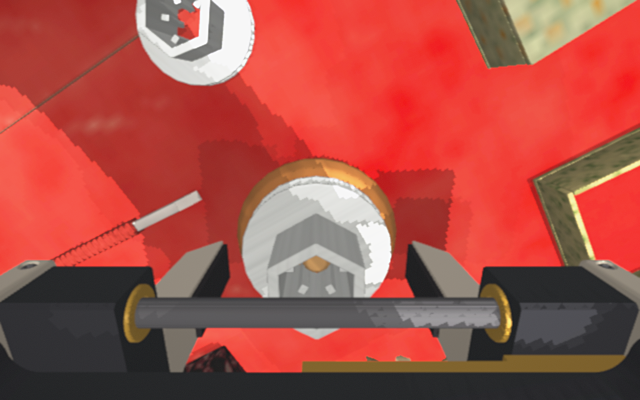

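```bash
python3 - <<'E'
from h import *
s=arm.observe()
im=cv2.imread('pics/raw_w2.png')
cv2.imwrite('pics/w2z.png',cv2.resize(im[145:345,225:410],None,fx=3,fy=3,interpolation=cv2.INTER_CUBIC))
for _ in range(3):
    s=arm.observe();print(s['position'])
for c in ([.5447,.1016],[.5437,.1028]):
    for r,z,a0 in((.02425,.068,30),):
        print([tuple(np.round(proj('wrist',[c[0]+r*np.cos(np.radians(a0+60*k)),c[1]+r*np.sin(np.radians(a0+60*k)),z],s),1)) for k in range(6)])
E
```

```text
[0.54480667 0.10155011 0.21551995]
[0.54480667 0.10155011 0.21551995]
[0.54480667 0.10155011 0.21551995]
[(np.float64(363.0), np.float64(314.8)), (np.float64(365.2), np.float64(266.7)), (np.float64(315.8), np.float64(240.7)), (np.float64(266.6), np.float64(266.8)), (np.float64(269.1), np.float64(315.0)), (np.float64(316.1), np.float64(337.2))]
[(np.float64(364.3), np.float64(312.0)), (np.float64(366.7), np.float64(263.6)), (np.float64(317.1), np.float64(237.5)), (np.float64(267.7), np.float64(263.8)), (np.float64(270.2), np.float64(312.2)), (np.float64(317.3), np.float64(334.6))]
```

View pics/w2z.png

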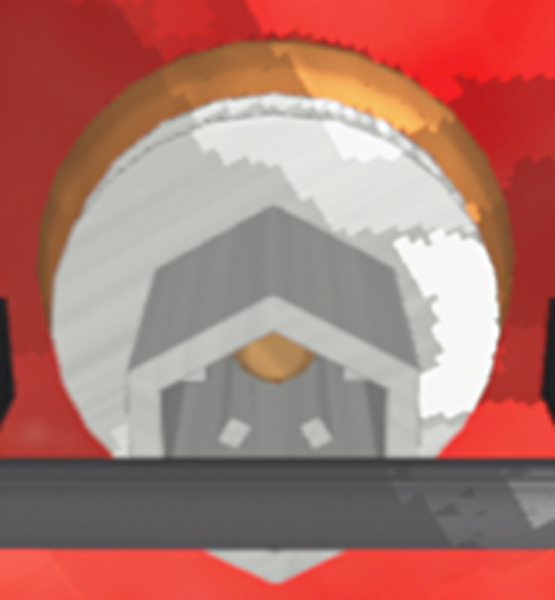

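```bash
python3 -m pendant '[[[0,0,0,0,0,0,1],[0,0,0,0,0,0,1],[0,0,0,0,0,0,1],[0,0,0,0,0,0,1],[0,0,0,0,0,0,1],[0,0,0,0,0,0,1],[0,0,0,0,0,0,1],[0,0,0,0,0,0,1]]]' 25
python3 - <<'E'
from h import *
s=arm.observe();print(s['position'],np.degrees(yawnow()),s['force'],s['ft_torque'],s['width'])
E
```

```text
clock: 3.82
position: [0.5446, 0.1016, 0.2152]
ee_rot: [-0.815, -3.034, -0.0]
force: [-1.3, 0.3, 0.8]
width: 0.455
[0.54461972 0.10163683 0.21523717] 149.92578513858888 [-1.26786118  0.34638645  0.80116424] [-0.08912901  0.04877311  0.02165659] 0.4547727942556406
```

```bash
python3 -m pendant '[[[0,0,-5,0,0,0,1],[0,0,-12,0,0,0,1],[0,0,-22,0,0,0,1],[0,0,-34,0,0,0,1],[0,0,-50,0,0,0,1],[0,0,-70,0,0,0,1],[0,0,-90,0,0,0,1],[0,0,-105,0,0,0,1],[0,0,-115,0,0,0,1],[0,0,-120,0,0,0,1],[0,0,-120,0,0,0,1]]]'
python3 - <<'E'
from h import *
s=arm.observe();print(s['position'],np.degrees(yawnow()),s['force'],s['ft_torque'],s['width'])
save('wrist','w3')
goal([.46,-.236,.335],np.radians(150))
goal([.52,-.236,.335],np.radians(150))
E
```

```text
clock: 5.2
position: [0.5446, 0.1017, 0.3352]
ee_rot: [-0.815, -3.034, -0.0]
force: [0.0, -0.2, -3.0]
width: 0.457
[0.5445851  0.10167396 0.33521538] 149.92888442783962 [ 0.0115388  -0.15929849 -2.95332994] [-0.05640878  0.01526273 -0.02466246] 0.45700611392489965
shift [ -96.1 -334.6   -0. ] rot [-0.0004 -0.0004 -0.0012] deg 0.1
shift [-1.480e+02 -3.045e+02 -1.000e-01] rot [-0.0004 -0.0004 -0.0012] deg 0.1
```

View pics/w3.png

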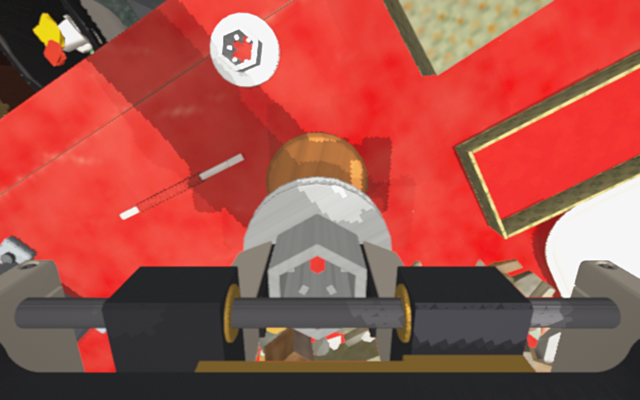

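```bash
python3 - <<'E'
from h import *
s=arm.observe()
Rm=R.from_rotvec(s['ee_rot']).as_matrix()
for d in(.06,.08,.1,.12): 
    P=s['position']+Rm@[d,0,0];print(d,proj('wrist',[P[0],P[1],.098],s),proj('wrist',[P[0],P[1],.066],s))
S=np.array([.520,-.236])
for yaw in(150,):
  for d in (.09,): 
    x=np.array([np.cos(np.radians(yaw)),np.sin(np.radians(yaw))]);p=S-d*x;print(p);goal([*p,.335],np.radians(yaw))
E
```

```text
0.06 (np.float64(316.52810846707143), np.float64(129.14643079114688)) (np.float64(316.6084607397479), np.float64(124.07055892012852))
0.08 (np.float64(316.49682993539744), np.float64(96.05493336901147)) (np.float64(316.5832354034441), np.float64(95.05055527963567))
0.1 (np.float64(316.4636392630983), np.float64(60.94046385758054)) (np.float64(316.55666904054755), np.float64(64.48779335292176))
0.12 (np.float64(316.4283555802045), np.float64(23.611668705295898)) (np.float64(316.5286517936796), np.float64(32.25588982900854))
[ 0.59794229 -0.281     ]
shift [-2.380e+02 -3.044e+02 -1.000e-01] rot [-0.0004 -0.0004 -0.0012] deg 0.1
```

```bash
python3 -m pendant '[[[-12,-16,0,0,0,0,1],[-32,-43,0,0,0,0,1],[-58,-78,0,0,0,0,1],[-88,-118,0,0,0,0,1],[-118,-158,0,0,0,0,1],[-148,-198,0,0,0,0,1],[-178,-238,0,0,0,0,1],[-200,-270,0,0,0,0,1],[-218,-292,0,0,0,0,1],[-228,-304,0,0,0,0,1],[-228,-304,0,0,0,0,1],[-228,-304,0,0,0,0,1]]]'
python3 - <<'E'
from h import *
s=arm.observe();print(s['position'],np.degrees(yawnow()),s['force'],s['ft_torque'],s['width'],s['joints'].round(2))
save('wrist','w4')
im=cv2.imread('pics/raw_w4.png')
cv2.imwrite('pics/w4z.png',cv2.resize(im[0:200,200:440],None,fx=3.3,fy=3.0,interpolation=cv2.INTER_CUBIC))
E
```

```text
clock: 6.75
position: [0.5899, -0.274, 0.3348]
ee_rot: [-0.812, -3.034, -0.002]
force: [-0.1, 0.5, -2.4]
width: 0.456
[ 0.58986674 -0.27402176  0.33483777] 150.02049387845406 [-0.0507712   0.46642976 -2.36749996] [ 0.02665345  0.01625018 -0.00424042] 0.4562124593889874 [ 0.12  0.55  0.35  1.61 -0.21  1.02  1.59]
```

View pics/w4z.png

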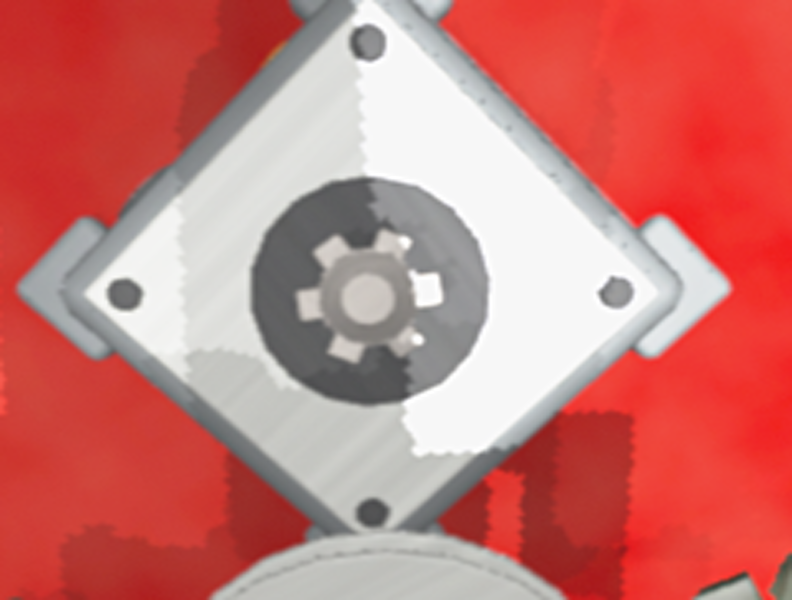

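```bash
python3 - <<'E'
from h import *
s=arm.observe()
f=lambda u,v,z: ray('wrist',(u+.5)/3.3-.5+200,(v+.5)/3-.5,z,s)[:2]
c1=f(370,291,.066);c2=f(367.5,299,.098);print(c1,c2)
E=[f(251,291,.066),f(489,291,.066),f(370,177,.066),f(370,405,.066)]
print(np.linalg.norm(E[0]-E[1]),np.linalg.norm(E[2]-E[3]),(E[0]+E[1])/2,(E[2]+E[3])/2)
# tooth end outer-edge midpoints at z=.086 
T=np.array([f(*p,.086) for p in [(441,288),(394,234),(322,243),(297,306),(340,360),(412,352)]])
c=(T.mean(0));print('c',c,np.linalg.norm(T-c,axis=1))
for cc in(c,c2): print((np.degrees(np.arctan2(*(T-cc).T[::-1]))%60).round(1))
print(np.degrees(yawnow()))
# holder: pulley rim in image
E
```

```text
[ 0.51993978 -0.2370105 ] [ 0.52066782 -0.23746814]
0.05075992479746015 0.05128719217272959 [ 0.51994128 -0.2370079 ] [ 0.52067174 -0.2374375 ]
c [ 0.52068903 -0.23765919] [0.01453287 0.01399564 0.01423648 0.01404285 0.01428834 0.01441432]
[8.1 8.4 8.1 7.  6.9 7.6]
[7.7 8.8 8.9 7.3 6.5 6.8]
150.04443304498366
```

```bash
python3 - <<'E'
from h import *
im=cv2.imread('pics/raw_w4.png')
cv2.imwrite('pics/w4h.png',cv2.resize(im[165:365,225:410],None,fx=3,fy=3,interpolation=cv2.INTER_CUBIC))
m=camera_model('wrist');T=np.array(m['T_tool_cam'])
def pt(x,y,z):
    c=T[:3,:3].T@(np.array([x,y,z])-T[:3,3]);return m['cx']+m['fx']*c[0]/c[2],m['cy']+m['fy']*c[1]/c[2]
for dx in (0,-.001,-.002):
    print(dx,[tuple(np.round(pt(dx+.02425*np.cos(a),.02425*np.sin(a),.1472),1)) for a in np.radians([0,60,120,180,240,300])], 'rimtop x,',np.round([pt(dx+.04,0,.1832),pt(dx,-.04,.1832),pt(dx,.04,.1832)],1))
E
```

```text
0 [(np.float64(316.1), np.float64(241.4)), (np.float64(365.5), np.float64(267.4)), (np.float64(363.2), np.float64(315.7)), (np.float64(316.2), np.float64(338.0)), (np.float64(269.2), np.float64(315.7)), (np.float64(266.7), np.float64(267.5))] rimtop x, [[316.2 181.9]
 [241.7 254. ]
 [390.9 253.9]]
-0.001 [(np.float64(316.1), np.float64(243.6)), (np.float64(365.4), np.float64(269.5)), (np.float64(363.1), np.float64(317.5)), (np.float64(316.2), np.float64(339.8)), (np.float64(269.3), np.float64(317.6)), (np.float64(266.8), np.float64(269.6))] rimtop x, [[316.2 183.8]
 [241.8 255.7]
 [390.8 255.6]]
-0.002 [(np.float64(316.1), np.float64(245.8)), (np.float64(365.3), np.float64(271.6)), (np.float64(363.0), np.float64(319.4)), (np.float64(316.2), np.float64(341.6)), (np.float64(269.4), np.float64(319.5)), (np.float64(266.9), np.float64(271.7))] rimtop x, [[316.2 185.7]
 [242.  257.4]
 [390.7 257.3]]
```

View pics/w4h.png

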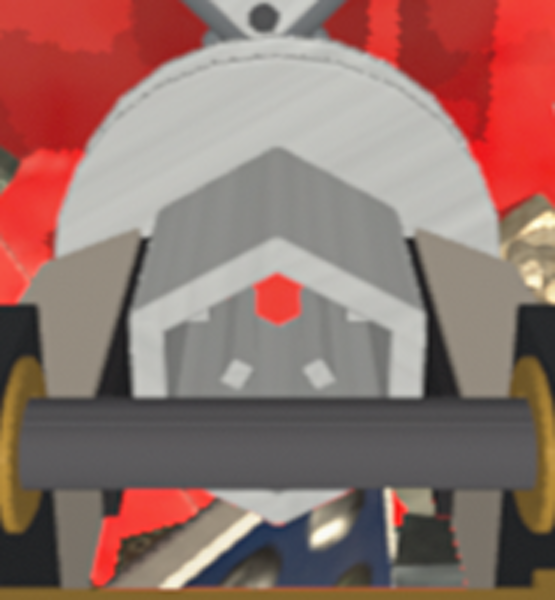

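```bash
python3 - <<'E'
from h import *
c=np.array([.5206,-.2375])
for y in(139,127.6):
  D=down(np.radians(y))@[-.001,.0006,0]
  goal([*(c-D[:2]),.312],np.radians(y))
E
```

```text
shift [79.3 -3.5 23.1] rot [ 0.0009 -0.001   0.1928] deg 11.0
shift [79.4 -3.3 23.1] rot [ 0.0008 -0.0011  0.3917] deg 22.4
```

```bash
python3 -m pendant '[[[12,0,0,0,0,0.04,1],[30,-1,0,0,0,0.08,1],[50,-2,0,0,0,0.13,1],[66,-3,3,0,0,0.17,1],[75,-3.5,8,0,0,0.193,1],[79.5,-3.5,14,0,0,0.193,1],[79.5,-3.5,19,0,0,0.193,1],[79.5,-3.5,22,0,0,0.193,1],[79.5,-3.5,22,0,0,0.193,1]]]'
python3 - <<'E'
from h import *
s=arm.observe();print(s['position'],np.degrees(yawnow()),s['force'],s['ft_torque'],s['joints'].round(2))
c=np.array([.5206,-.2375])
D=down(np.radians(139))@[-.001,.0006,0]
goal([*(c-D[:2]),.29],np.radians(139))
save('wrist','w5')
save('scene','s5',(180,190,330,310),5)
E
```

```text
clock: 7.92
position: [0.5193, -0.2391, 0.3129]
ee_rot: [-1.103, -2.941, 0.0]
force: [0.1, 0.0, -2.2]
width: 0.454
[ 0.51927142 -0.23905737  0.31288525] 138.86796638333377 [ 0.14314964  0.02321083 -2.18018519] [-0.04973601  0.00560309  0.00835817] [ 0.05  0.46  0.4   1.84 -0.22  0.89  1.41]
shift [ 1.   1.5 22.9] rot [-0.0003 -0.0002 -0.0023] deg 0.1
```

View pics/w5.png

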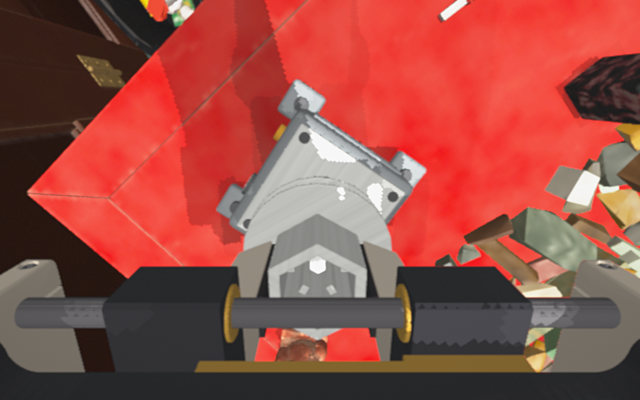

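View pics/s5.png

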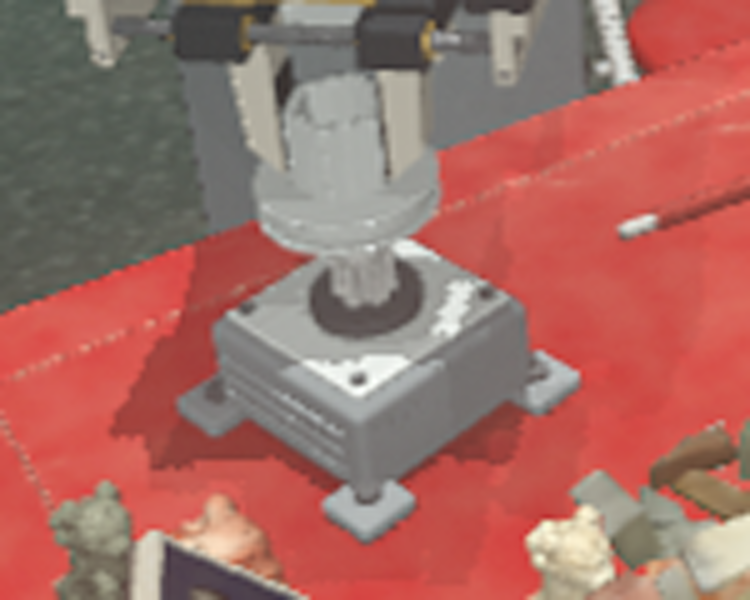

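```bash
python3 - <<'E'
from h import *
im=cv2.imread('pics/raw_w5.png')
cv2.imwrite('pics/w5h.png',cv2.resize(im[235:300,260:375],None,fx=6.5,fy=6.5,interpolation=cv2.INTER_CUBIC))
m=camera_model('wrist');T=np.array(m['T_tool_cam'])
def pt(x,y,z):
    c=T[:3,:3].T@(np.array([x,y,z])-T[:3,3]);q=np.array([m['cx']+m['fx']*c[0]/c[2],m['cy']+m['fy']*c[1]/c[2]]);return ((q-[260,235]+.5)*6.5).round(0)
s=arm.observe()
zt=s['position'][2]-.098
for dx,dy in((-.001,.0006),(-.002,-.0009)):
    print('tip centre',pt(dx,dy,zt),'edges',pt(dx+.005,dy,zt),pt(dx,dy-.005,zt),pt(dx,dy+.005,zt))
E
```

```text
tip centre [376. -17.] edges [376. -65.] [324. -17.] [428. -17.]
tip centre [360.  -7.] edges [360. -55.] [309.  -7.] [412.  -7.]
```

View pics/w5h.png

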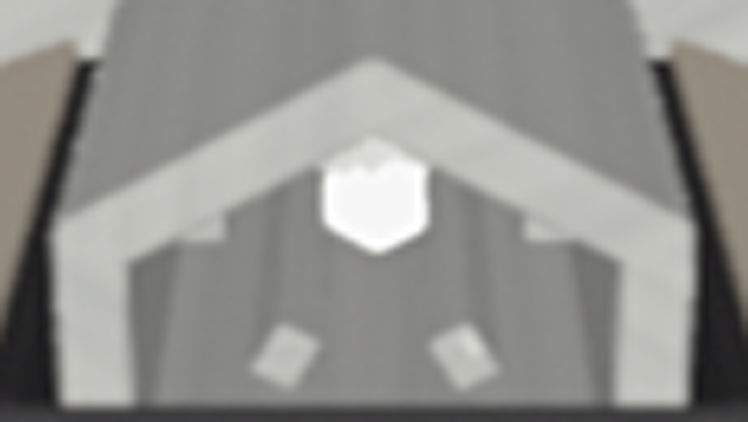

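```bash
python3 - <<'E'
from h import *
im=cv2.imread('pics/raw_w5.png')
s5=arm.observe()
s4=dict(position=np.array([ 0.58986674,-0.27402176,0.33483777]),ee_rot=R.from_matrix(down(np.radians(150.03))).as_rotvec())
W4=[]
for u,v in[(369,43),(125,295),(616,293),(372,512)]:
    p=ray('wrist',(u+.5)/3.3-.5+200,(v+.5)/3-.5,.058,s4);W4.append(p);print(p.round(4))
print('mean',np.mean(W4,0))
g=cv2.cvtColor(im,cv2.COLOR_BGR2GRAY)
for u,v in[(305,138),(392,196)]:
    w=g[v-7:v+8,u-7:u+8].astype(float);wt=np.clip(110-w,0,None);yy,xx=np.mgrid[v-7:v+8,u-7:u+8]
    cu,cv_=(xx*wt).sum()/wt.sum(),(yy*wt).sum()/wt.sum();print(cu,cv_,ray('wrist',cu,cv_,.058,s5).round(4))
E
```

```text
[ 0.4736 -0.2108  0.058 ]
[ 0.4938 -0.2848  0.058 ]
[ 0.5474 -0.191   0.058 ]
[ 0.5675 -0.2648  0.058 ]
mean [ 0.52058639 -0.23784831  0.058     ]
303.9288742345737 137.38059349976447 [ 0.4742 -0.2112  0.058 ]
392.4005434782609 196.33315217391305 [ 0.5484 -0.1911  0.058 ]
```

```bash
python3 -m pendant '[[[0.8,1.6,3,0,0,0,1],[0.8,1.6,7,0,0,0,1],[0.8,1.6,10,0,0,0,1],[0.8,1.6,13,0,0,0,1],[0.8,1.6,15,0,0,0,1],[0.8,1.6,17,0,0,0,1],[0.8,1.6,19,0,0,0,1],[0.8,1.6,20,0,0,0,1],[0.8,1.6,20,0,0,0,1]]]'
python3 - <<'E'
from h import *
s=arm.observe();print(s['position'],np.degrees(yawnow()),s['force'],s['ft_torque'])
E
```

```text
clock: 9.15
position: [0.5195, -0.2371, 0.2932]
ee_rot: [-1.103, -2.941, -0.0]
force: [0.7, -0.6, -2.1]
width: 0.456
[ 0.51950134 -0.23712524  0.29317582] 138.87115562111174 [ 0.67963379 -0.60669657 -2.06901785] [-0.07683481 -0.0062547   0.01979754]
```

```bash
python3 -m pendant '[[[0,0,2,0,0,0,1],[0,0,4,0,0,0,1],[0,0,6,0,0,0,1],[0,0,8,0,0,0,1],[0,0,9,0,0,0,1],[0,0,9,0,0,0,1]]]'
python3 - <<'E'
from h import *
s=arm.observe();print(s['position'],np.degrees(yawnow()),s['force'],s['ft_torque'])
E
```

```text
clock: 9.9
position: [0.5195, -0.2371, 0.2842]
ee_rot: [-1.104, -2.941, -0.0]
force: [0.3, 0.1, -2.3]
width: 0.459
[ 0.51947679 -0.23712575  0.28415375] 138.8670340710696 [ 0.3165416   0.10426167 -2.28277731] [-0.05625982 -0.03375302 -0.01921999]
```

No contact force yet, so the pilot has entered cleanly. I'll creep down until it rests on the teeth.

```bash
python3 -m pendant '[[[0,0,0.6,0,0,0,1],[0,0,1.2,0,0,0,1],[0,0,1.6,0,0,0,1],[0,0,1.6,0,0,0,1]]]'
python3 - <<'E'
from h import *
s=arm.observe();print(s['position'],np.degrees(yawnow()),s['force'],s['ft_torque'])
E
```

```text
clock: 10.4
position: [0.5195, -0.2372, 0.283]
ee_rot: [1.104, 2.941, 0.0]
force: [-1.9, -0.1, 4.3]
width: 0.453
[ 0.51953747 -0.23721478  0.28298465] 138.86237329921408 [-1.9304283  -0.10417915  4.2927238 ] [ 0.21966714  0.35596003 -0.05017681]
```

```bash
python3 -m pendant '[[[0,0,0.2,0,0,-0.03,1],[0,0,0.2,0,0,-0.06,1],[0,0,0.2,0,0,-0.02,1],[0,0,0.2,0,0,0.02,1],[0,0,0.2,0,0,0.06,1],[0,0,0.2,0,0,0.10,1],[0,0,0.2,0,0,0.10,1]]]'
python3 - <<'E'
from h import *
s=arm.observe();print(s['position'],np.degrees(yawnow()),s['force'],s['ft_torque'])
E
```

```text
clock: 11.28
position: [0.5197, -0.237, 0.2823]
ee_rot: [1.25, 2.882, -0.0]
force: [0.8, 0.0, 2.7]
width: 0.461
[ 0.51966957 -0.23697812  0.28232277] 133.11888182113495 [0.84534079 0.04769021 2.67319978] [ 0.12732076 -0.31644687  0.00864546]
```

```bash
python3 -m pendant '[[[0,0,0.3,0,0,-0.03,1],[0,0,0.3,0,0,-0.06,1],[0,0,0.3,0,0,-0.02,1],[0,0,0.3,0,0,0.02,1],[0,0,0.3,0,0,0.05,1],[0,0,0.3,0,0,0.05,1]]]'
python3 - <<'E'
from h import *
s=arm.observe();print(s['position'],np.degrees(yawnow()),s['force'],s['ft_torque'])
E
```

```text
clock: 12.02
position: [0.5194, -0.2372, 0.2817]
ee_rot: [-1.321, -2.85, 0.001]
force: [2.4, -0.6, -2.1]
width: 0.458
[ 0.51939561 -0.23722557  0.28172433] 130.26744470458493 [ 2.42887103 -0.60063465 -2.08203596] [-0.20854131 -0.62281094 -0.02594474]
```

```bash
python3 -m pendant '[[[0,0,0.5,0,0,0,1],[0,0,1.0,0,0,0,1],[0,0,1.0,0,0,0,1]]]'
python3 - <<'E'
from h import *
s=arm.observe();print(s['position'],np.degrees(yawnow()),s['force'],s['ft_torque'])
E
```

```text
clock: 12.4
position: [0.5194, -0.2373, 0.281]
ee_rot: [-1.321, -2.85, 0.0]
force: [2.3, -1.5, -2.1]
width: 0.458
[ 0.5194374  -0.23729047  0.28104902] 130.2751419074694 [ 2.26879993 -1.52375552 -2.08119251] [-0.38817125 -0.49668449 -0.07401556]
```

Meshed: at yaw 130.3° it is 2 mm below the unmeshed height with no vertical resistance. I'll stop turning and slide it down.

```bash
python3 -m pendant '[[[0,0,1,0,0,0,1],[0,0,2,0,0,0,1],[0,0,3,0,0,0,1],[0,0,4,0,0,0,1],[0,0,4,0,0,0,1]]]'
python3 - <<'E'
from h import *
s=arm.observe();print(s['position'],np.degrees(yawnow()),s['force'],s['ft_torque'])
print(R.from_rotvec(s['ee_rot']).as_matrix().T@s['force'])
E
```

```text
clock: 13.02
position: [0.5196, -0.2372, 0.2771]
ee_rot: [1.321, 2.85, -0.0]
force: [4.1, -2.3, -1.7]
width: 0.453
[ 0.51958037 -0.23724544  0.27708291] 130.26976749975424 [ 4.07722521 -2.29764939 -1.7365075 ] [-0.6709726  -0.6937071  -0.05815147]
[-4.38799961  1.62570962  1.73808633]
```

```bash
python3 -m pendant '[[[-0.2,0.1,0,0,0,0,1],[-0.4,0.15,1,0,0,0,1],[-0.4,0.15,2,0,0,0,1],[-0.4,0.15,3,0,0,0,1],[-0.4,0.15,4,0,0,0,1],[-0.4,0.15,4,0,0,0,1]]]'
python3 - <<'E'
from h import *
s=arm.observe();print(s['position'],np.degrees(yawnow()),s['force'],s['ft_torque'])
print(R.from_rotvec(s['ee_rot']).as_matrix().T@s['force'])
E
```

```text
clock: 13.78
position: [0.5199, -0.2373, 0.273]
ee_rot: [-1.321, -2.85, 0.0]
force: [1.7, -1.1, -3.2]
width: 0.451
[ 0.51986924 -0.23734736  0.27299349] 130.27342693916898 [ 1.6929142  -1.10095438 -3.23295103] [-0.63753319 -0.52842561 -0.06184188]
[-1.93455893  0.58025759  3.23277192]
```

```bash
python3 -m pendant '[[[-0.2,0.1,1,0,0,0,1],[-0.2,0.1,2,0,0,0,1],[-0.2,0.1,3,0,0,0,1],[-0.2,0.1,4,0,0,0,1],[-0.2,0.1,5,0,0,0,1],[-0.2,0.1,6,0,0,0,1],[-0.2,0.1,6.5,0,0,0,1],[-0.2,0.1,6.5,0,0,0,1]]]'
python3 - <<'E'
from h import *
s=arm.observe();print(s['position'],np.degrees(yawnow()),s['force'],s['ft_torque'])
print(R.from_rotvec(s['ee_rot']).as_matrix().T@s['force'])
E
```

```text
clock: 14.78
position: [0.52, -0.2374, 0.2665]
ee_rot: [-1.321, -2.85, 0.0]
force: [0.9, -2.4, -2.4]
width: 0.454
[ 0.5200325  -0.23741356  0.26651003] 130.27146802855216 [ 0.87177443 -2.40009441 -2.42354016] [-0.588869   -0.227486   -0.03034512]
[-2.39514916 -0.88607686  2.42324556]
```

```bash
python3 -m pendant '[[[-0.1,0,0.5,0,0,0,1],[-0.1,0,1,0,0,0,1],[-0.1,0,1.5,0,0,0,1],[-0.1,0,1.8,0,0,0,1],[-0.1,0,1.8,0,0,0,1]]]'
python3 - <<'E'
from h import *
s=arm.observe();print(s['position'],np.degrees(yawnow()),s['force'],s['ft_torque'])
E
```

```text
clock: 15.4
position: [0.5201, -0.2375, 0.2652]
ee_rot: [-1.321, -2.85, -0.0]
force: [-1.8, -0.1, 4.5]
width: 0.459
[ 0.52007298 -0.23745768  0.26520366] 130.2756476477683 [-1.75224678 -0.12836436  4.4713183 ] [-2.55778945e-01  3.58864131e-01 -4.72705451e-05]
```

```bash
python3 -m pendant '[[[0,0,0.3,0,0,0,1],[0,0,0.5,0,0,0,1],[0,0,0.5,0,0,0,1]]]'
python3 - <<'E'
from h import *
s=arm.observe();print(s['position'],s['force'],s['ft_torque'])
save('scene','s6',(180,190,330,310),5)
E
```

```text
clock: 15.78
position: [0.52, -0.2376, 0.2652]
ee_rot: [1.321, 2.85, 0.001]
force: [-3.1, 0.6, 11.2]
width: 0.46
[ 0.52002741 -0.23755389  0.2651669 ] [-3.08198234  0.61161442 11.16762644] [-0.07363847  0.84251397 -0.00301862]
```

View pics/s6.png

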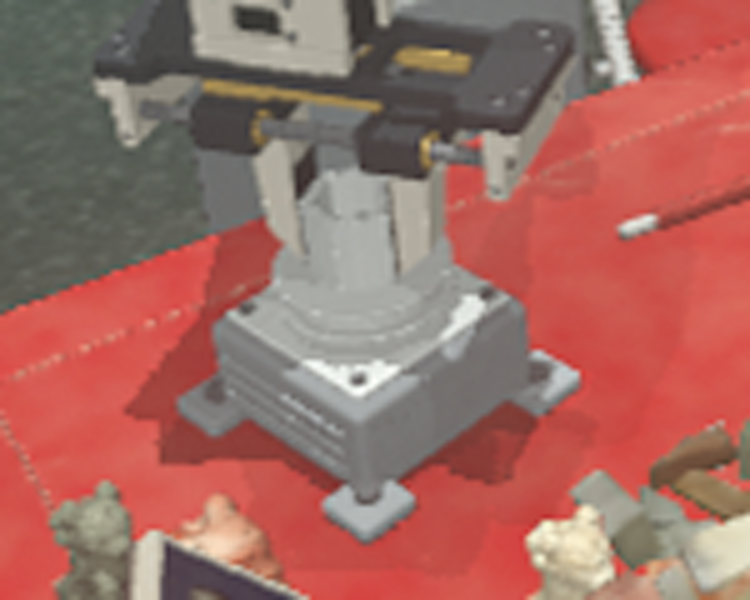

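The rim sits on the collar and hits a hard stop at TCP z 0.2652, the expected home height. I'll ease off the push, then release.

```bash
python3 -m pendant '[[[0,0,-0.4,0,0,0,1],[0,0,-0.8,0,0,0,1],[0,0,-0.8,0,0,0,0.0],[0,0,-0.8,0,0,0,-0.4],[0,0,-0.8,0,0,0,-0.4],[0,0,-0.8,0,0,0,-0.4],[0,0,-0.8,0,0,0,-0.4],[0,0,-0.8,0,0,0,-0.4]]]'
python3 - <<'E'
from h import *
s=arm.observe();print(s['position'],s['force'],s['ft_torque'],s['width'])
save('wrist','w7')
E
```

```text
clock: 16.82
position: [0.5202, -0.2375, 0.2651]
ee_rot: [1.321, 2.85, 0.0]
force: [0.1, 0.8, -0.4]
width: 0.704
[ 0.52016221 -0.23749305  0.26512945] [ 0.07521889  0.79094897 -0.35578354] [-0.04140765 -0.00565604 -0.03639714] 0.704286633926714
```

View pics/w7.png

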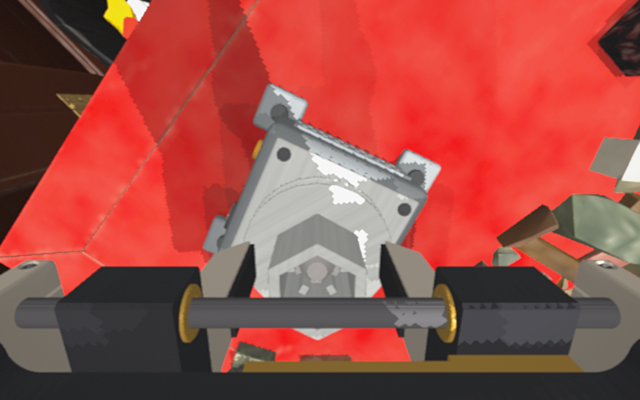

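The jaws have cleared both flats and no force remains. The shaft tip shows in the bore at (317,270). I'll retreat straight up.

```bash
python3 -m pendant '[[[0,0,-5,0,0,0,-0.4],[0,0,-15,0,0,0,-0.4],[0,0,-30,0,0,0,-0.4],[0,0,-50,0,0,0,-0.4],[0,0,-75,0,0,0,-0.4],[0,0,-100,0,0,0,-0.4],[0,0,-120,0,0,0,-0.4],[0,0,-130,0,0,0,-0.4],[0,0,-130,0,0,0,-0.4]]]'
python3 - <<'E'
from h import *
s=arm.observe();print(s['position'],s['force'],s['width'])
save('wrist','w8');save('top','t8');save('scene','s8')
im=cv2.imread('pics/raw_w8.png')
a=cv2.resize(im[100:330,200:440],(420,400),interpolation=cv2.INTER_CUBIC)
b=cv2.resize(cv2.imread('pics/raw_s8.png')[200:310,190:310],(380,400),interpolation=cv2.INTER_CUBIC)
cv2.imwrite('pics/c8.png',np.hstack([a,b]))
d=cv2.absdiff(cv2.imread('pics/raw_s8.png'),cv2.imread('pics/raw_s0.png')).max(2)
cv2.imwrite('pics/d8.png',np.vstack([d[130:400],cv2.absdiff(cv2.imread('pics/raw_t8.png'),cv2.imread('pics/raw_t0.png')).max(2)[0:260]]))
E
```

```text
clock: 18.0
position: [0.5202, -0.2376, 0.396]
ee_rot: [1.32, 2.849, 0.001]
force: [-0.6, 0.0, -0.2]
width: 0.698
[ 0.52020147 -0.23760682  0.39596207] [-0.57008477  0.01759732 -0.21401381] 0.6983391467900125
```

View pics/c8.png

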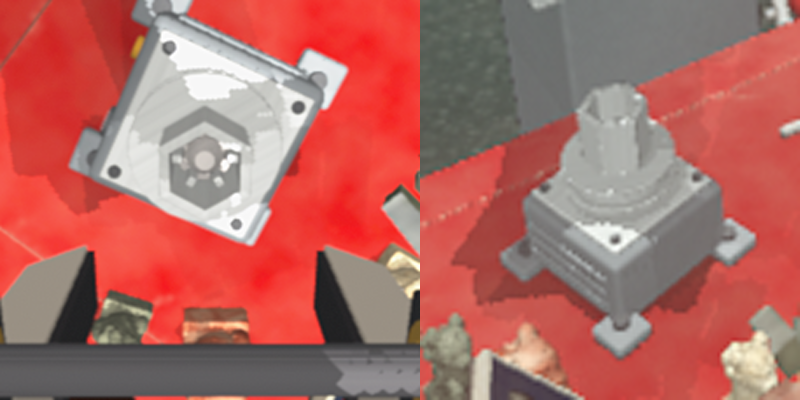

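View pics/d8.png

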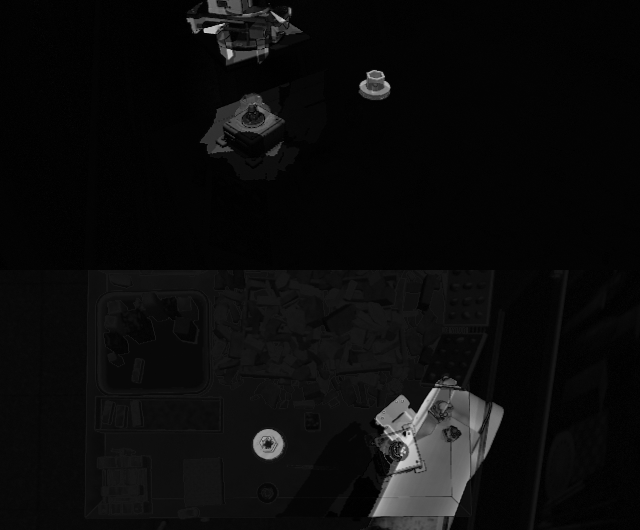

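The pulley is seated upright on the shaft. The scene difference shows only the pulley, the arm and its shadows; the other things haven't moved. Handing in.

```bash
python3 -c "
from cell import arm
print(arm.sign_off())"
```

```text
the job is handed in; nothing more can be done
None
```

The drive pulley is fully home on the gear unit's shaft and released. I handed the job in at about 18 s of the 72 s allowed.

- **Lift and rest:** I gripped the hub flats at 25 N, lifted the pulley straight off the dowel and rested it on the shaft, unmeshed. It stopped at TCP z 0.283, the expected height.
- **Rock and mesh:** I rocked it a few degrees back and forth under a push of about 5–7 N. The teeth caught near yaw 130°, about 2.7° from the mesh angle I had measured in the image. I stopped turning there.
- **Push home:** I slid it down, shifting sideways slightly when the side force reached about 4.7 N. It came to a hard stop at TCP z 0.2652, the expected home height. It did not move further under a net push of about 13 N, the highest used.
- **Release:** I eased off the push before opening the gripper, then backed away 130 mm straight up.

The final pictures show the pulley upright on the collar, with the shaft visible in its bore. The before/after scene picture shows no change except the pulley, the arm and shadows. The top view agrees, except that the arm now blocks it around the gear unit and the figure. No check failed; the only disagreement was offsets of 1–1.5 mm between commanded and measured position, which I corrected before lowering the pulley onto the shaft.

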